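Lay two heel blocks leather side up

TASK

Two shoe heel blocks stand on their straight edges on the bench. Push each one over, where it stands, so that it lies flat on its black rubber face with the nailed brown leather face up, ready for cement. Only push them lightly, do not grip, lift or carry them, and leave everything else on the bench as it is.

Things in the scene. Friction and masses are not known exactly. Their poses are not given: they have to be found in the camera images.
- left_heel: left heel block: D-shaped, 72 mm from straight edge to round end, 65 wide, 16 thick (9 black rubber, 6 nailed leather), 35 to 70 g. Starts standing on its straight edge, 72 mm high, leaning under 6 degrees; a light push near the top tips it. Origin: centre of the rubber face, 36 mm above the edge. Own z: rubber to leather, square to the faces; x: straight edge to round end (up as it stands); y: along the edge
- left_leather (a point): centre of the left heel block's leather face, 15.5 mm from the origin of the block along its own z axis
- right_heel: right heel block: D-shaped, 72 mm from straight edge to round end, 65 wide, 16 thick (9 black rubber, 6 nailed leather), 35 to 70 g. Starts standing on its straight edge, 72 mm high, leaning under 6 degrees; a light push near the top tips it. Origin: centre of the rubber face, 36 mm above the edge. Own z: rubber to leather, square to the faces; x: straight edge to round end (up as it stands); y: along the edge
- right_leather (a point): centre of the right heel block's leather face, 15.5 mm from the origin of the block along its own z axis
- jack_pad (a point): obstacle: middle of the top of the jack's round orange pad, 94 mm across, overhanging the bench between and behind the blocks; the fixed black jack holds it from the far side. Pass in front of it or above it
- bin_corner (a point): obstacle: top of the left front corner of the fixed clear box behind the right block; from here its front wall runs 350 mm to the right (-y), and it stands on the bench
- glue_pot: glue tin, a bystander: 64 mm across, 70 mm high, its brush handle to 108 mm. Origin: centre of its underside
- wax_puck: round cake of wax, a bystander: 42 mm across, 13 mm high. Origin: centre of its underside
- spool: spool of pale thread, a bystander standing upright: 45 mm across, 56 mm high. Origin: centre of its underside
- dauber: edge-ink dauber, a bystander lying flat: 231 mm long along its own y, 26 mm thick. Origin: its middle, on the bench

How it is judged:
By the outcome, as a careful person would: the job done as asked, in the order asked, and still so for the second after the job is handed in, with the robot touching nothing.
It also fails if it takes over 48 s, if anything falls off the work surface, if the arm or the gripper's body presses on something with over 40 N, if the wrist force passes 120 N, or if a joint passes its speed limit or range.

ROBOT

A 7-joint arm with a two-finger parallel gripper is mounted at the origin on a cart in front of the work surface, level with it; the furniture and walls round the work are solid. World frame = base frame: x ahead of the robot, y to its left, z up, the work surface at z = 0. Lengths are in m, angles in rad, forces in N, time in s.
With the tool pointing down it reaches from about 0.35 to 0.9 m from the base axis. Payload 7.2 kg.
Tool frame: the origin (TCP) lies at the very end of the fingers, on their centre line; the grasp point (between the pads) lies 19 mm behind it; z points along the fingers, y is the line along which they close (so a half turn about z gives the same grasp; the last joint's range is limited). The gripper opens to 88 mm and grips with 3 to 60 N. Pads are 20 mm wide; open, the fingers measure 115 mm over their backs; the gripper's body (75 mm by 178 mm) begins 61 mm behind the grasp point.
Start: joints at [1.075, 0.411, -0.013, 1.596, 0.006, 1.134, -0.082], TCP at [0.259, -0.569, 0.223] pointing down, gripper open.
Joint ranges: [-2.95, 2.95], [-0.29, 1.99], [-1.47, 1.44], [0.14, 2.54], [-1.03, 4.17], [0.13, 1.85], [-2.86, 2.86]. Speed limits (rad/s): [2.39, 2.39, 3.01, 3.01, 3.14, 3.14, 3.14].

INTERFACE

Orientations are given as a rotation vector (axis times angle).
In Python, from workcell import observe, read_camera, camera_model, finish_job gives the robot as it stands. The module is installed in compiled form; this text tells all that it offers.
- The arm moves only by the tool arm_command, never from a script. Its argument "plan" is a list of rows, each an object of numbers: "x", "y", "z": the shift along the tool's x, y, z in units of 25 mm (1.0 is 25 mm); "ax", "ay", "az": the turn, a rotation vector about the tool's x, y, z in units of 5 degrees (1.0 is 5 degrees); "fingers": the closure in counts, from 0 (fully open) to 255 (shut). A call has 1 to 20 rows; each row shifts and turns the commanded pose from where the row before left it, along the tool's axes as they then stand; what a row does not reach is not made up. A row lasts 1/10 s, in which the tool goes at most 50 mm and 8.59 degrees, less where a joint would pass 70% of its speed; a pose out of reach is approached as far as the arm can. A call is refused whole if a number of a shift passes 1 or a number of a turn 1, either way. A call with a gripper value outside its range is refused whole. The fingers move at their own pace and stop on an object; "squeeze" is the grip in N (left out, the last holds). Time passes only in rows, so rows that do not move let the fingers close. It gives the time, the measured TCP pose, the force, the opening and the grip force at its end, in the units of the state.
- observe(): the state, without advancing time (a new reading comes with each control period).
- read_camera(name): name is "scene" or "top" or "wrist"; returns the picture (384x512x3 uint8, red, green, blue); there is no depth.
- camera_model(name): a dict with "fx", "fy", "cx", "cy" (pixels), "view" (4x4, takes a point from world to camera coordinates); the wrist camera has in their place "mount" (4x4, takes a point from camera to tool coordinates, whose origin is the TCP and whose axes are the flange's). Camera axes: x right, y down, z forward; pixel columns grow to the right and rows downward; lengths in m; the calibration is good to about 2 mm. The wrist camera is an equidistant fisheye: a pixel r from the principal point sees the ray r / f radians off the axis. A picture is of the moment at which its call begins: read the wrist's pose just before it. camera_model takes no time and is no camera call.
- finish_job(): hands the job in; it is judged then, once.
The state is a dict: "time": time; "joints": joint angles; "qd": joint speeds; "joint_efforts": joint torques, N m; "tool_pos": TCP position; "tool_rot": TCP orientation; "force": force on the tool from outside, world axes, zero at the start; "wrist_torque": the same for the moment, N m; "opening": finger opening in m; "finger_force": force on a finger pad.
Only numpy, scipy, OpenCV 4.12 (cv2) and the standard library are available. Lean on these libraries where they do the work, as an engineer would, in place of code of your own. Each camera call takes 0.05 s, during which the arm holds its last target. There are 200 camera calls.

## Working session

There is one attempt and no reset: what is moved stays moved. The work goes in short steps, Python scripts to look and compute and a tool call to move; the robot and the scene stay as the last step left them, time stands still between calls to the robot, and variables do not carry over. Pictures are saved under pics/ and viewed, at most 10 in all, crops included, and the job is handed in when it is done.

Besides the shell and the picture viewer there is one more tool, called after "Call:" as a command line: name --argument value ..., lists and objects as JSON in quotes. arm_command: Moves the arm, as the interface text tells. Its arguments: {"type":"object","properties":{"plan":{"type":"array","items":{"type":"object","properties":{"x":{"type":"number"},"y":{"type":"number"},"z":{"type":"number"},"ax":{"type":"number"},"ay":{"type":"number"},"az":{"type":"number"},"fingers":{"type":"number"}}}},"squeeze":{"type":"number"}},"required":["plan"]}

```bash
mkdir -p pics
python3 - <<'E'
from workcell import *
import cv2, numpy as np
s=observe();print({k:np.round(v,3).tolist() for k,v in s.items()})
for n in("scene","top"):
    im=read_camera(n);np.save(f"{n}0.npy",im);cv2.imwrite(f"pics/{n}0.png",cv2.resize(im[:,:,::-1],(800,600),interpolation=cv2.INTER_CUBIC))
    m=camera_model(n);print(n,{k:np.round(v,4).tolist() for k,v in m.items()})
print({k:np.round(v,4).tolist() for k,v in camera_model("wrist").items()})
E
```

```text
{'time': 0.0, 'joints': [1.075, 0.412, -0.013, 1.597, 0.006, 1.134, -0.082], 'qd': [0.001, 0.002, 0.0, 0.001, 0.003, 0.001, -0.001], 'joint_efforts': [0.002, -58.796, 0.643, -29.108, -0.054, 0.018, 0.0], 'tool_pos': [0.259, -0.568, 0.222], 'tool_rot': [-3.068, -0.667, 0.001], 'force': [-1.162, 0.295, -0.245], 'wrist_torque': [0.011, 0.007, 0.002], 'finger_force': 0.0, 'opening': 0.088}
scene {'fx': 415.8446, 'fy': 415.8446, 'cx': 261.9453, 'cy': 191.0601, 'view': [[-0.6648, -0.747, 0.0015, 0.2942], [-0.5183, 0.4598, -0.7211, 0.4291], [0.538, -0.4801, -0.6928, 0.9742], [0.0, 0.0, 0.0, 1.0]]}
top {'fx': 485.5695, 'fy': 485.5695, 'cx': 258.207, 'cy': 191.2295, 'view': [[0.0051, -1.0, 0.0034, -0.0863], [-0.9829, -0.0057, -0.1839, 0.5739], [0.1839, -0.0024, -0.9829, 1.4848], [0.0, 0.0, 0.0, 1.0]]}
{'fx': 297.3186, 'fy': 297.3186, 'cx': 248.12, 'cy': 191.9628, 'mount': [[-0.0012, -0.9684, -0.2493, 0.0683], [1.0, -0.0013, 0.0006, -0.001], [-0.0009, -0.2493, 0.9684, -0.1616], [0.0, 0.0, 0.0, 1.0]]}
```

View pics/scene0.png

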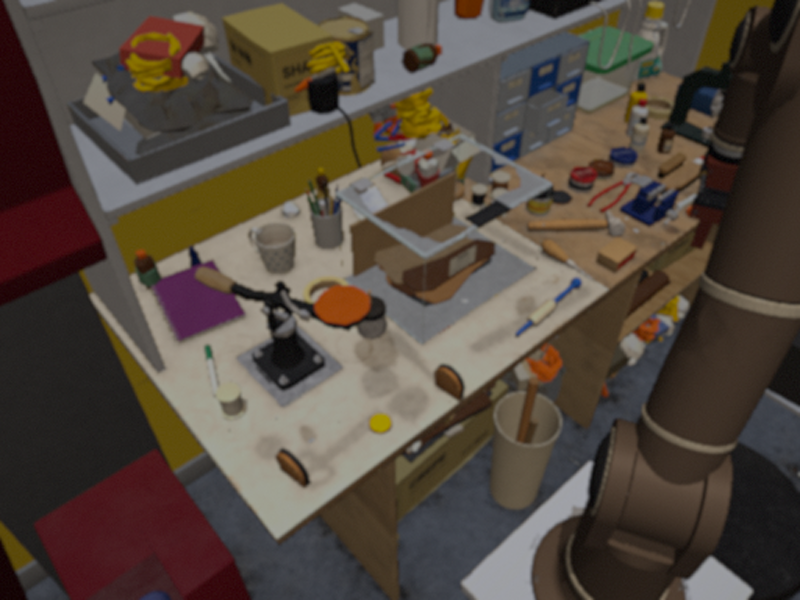

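View pics/top0.png

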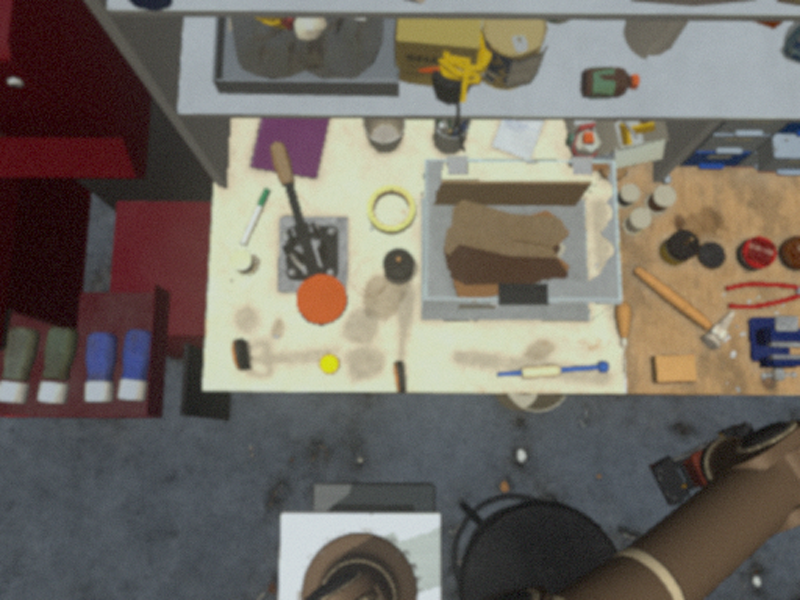

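The scene view shows the left heel at about (292,467) and the right heel at (450,382), with the pad at (343,306). In the top view they are at (241,355) and (400,376), the pad is at (321,299), the wax at (330,364), the tin at (399,266) and the box corner near (425,300). I'll crop in on the two blocks.

Run:
```python
import cv2, numpy as np
t=np.load("top0.npy");s=np.load("scene0.npy")
def c(im,u,v,h=28):return cv2.resize(im[int(v)-h//2-6:int(v)+h//2+6,u-h//2-6:u+h//2+6],(400,300) if 0 else (300,300),interpolation=cv2.INTER_CUBIC)
im=np.vstack([np.hstack([c(t,154,227),c(t,256,240)]),np.hstack([c(s,187,299),c(s,288,244)])])
cv2.imwrite("pics/crops.png",im[:,:,::-1])
```

```text
(no output)
```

View pics/crops.png

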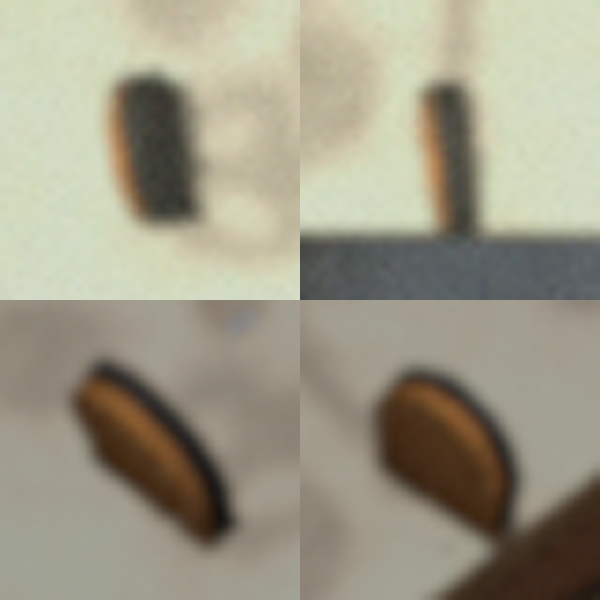

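Both crops show the brown leather facing +y and the black rubber facing -y, so both blocks must tip toward -y. The right block stands close to the front edge of the bench. I'll fit the poses by rendering the blocks.

```bash
cat > fit.py <<'E'
import cv2, numpy as np
from workcell import camera_model
from scipy.optimize import minimize
cams={n:camera_model(n) for n in("scene","top")}
def proj(n,P):
    m=cams[n];V=np.array(m["view"]);c=P@V[:3,:3].T+V[:3,3]
    return np.c_[m["fx"]*c[:,0]/c[:,2]+m["cx"],m["fy"]*c[:,1]/c[:,2]+m["cy"]]
def ray(n,u,v,z):
    m=cams[n];V=np.array(m["view"]);R=V[:3,:3];o=-R.T@V[:3,3]
    d=R.T@np.array([(u-m["cx"])/m["fx"],(v-m["cy"])/m["fy"],1]);return o+d*(z-o[2])/d[2]
a=np.linspace(-np.pi/2,np.pi/2,25)
D=np.r_[[[-.036,-.0325]],np.c_[.0035+.0325*np.cos(a),.0325*np.sin(a)],[[-.036,.0325]]]
def pose(p):
    x,y,yaw,lean=p   # x,y: edge mid (rubber face); yaw: own z heading; lean>0 toward own z
    h=np.array([np.cos(yaw),np.sin(yaw),0]);k=np.array([0,0,1.])
    Z=h*np.cos(lean)-k*np.sin(lean);X=h*np.sin(lean)+k*np.cos(lean);Y=np.cross(Z,X)
    R=np.c_[X,Y,Z];low=min(0,-.0155*np.sin(lean))
    o=np.array([x,y,-low])+X*.036
    return R,o
S=8
def render(n,p,roi):
    R,o=pose(p);u0,v0,u1,v1=roi
    im=np.zeros(((v1-v0)*S,(u1-u0)*S),np.uint8)
    def pts(z):return ((proj(n,np.c_[D,np.full(len(D),z)]@R.T+o)+.5-[u0,v0])*S).astype(np.float32)
    def fill(z0,z1,c):cv2.fillConvexPoly(im,cv2.convexHull(np.r_[pts(z0),pts(z1)]).round().astype(np.int32),c)
    V=np.array(cams[n]["view"]);cam=-V[:3,:3].T@V[:3,3]
    parts=[(0,.0095,1),(.0095,.0155,2)]
    if (cam-o)@R[:,2]<0.01:parts=parts[::-1]
    for q in parts:fill(*q)
    f=lambda c:cv2.resize((im==c).astype(np.float32),None,fx=1/S,fy=1/S,interpolation=cv2.INTER_AREA)
    return [cv2.GaussianBlur(f(c),(0,0),.7) for c in(1,2)]
def fit(imgs,p0,rois,valid=lambda n,v:True):
    def cost(p,full=False):
        e=0
        for n,roi in rois.items():
            b,l=render(n,p,roi);u0,v0,u1,v1=roi
            I=imgs[n][v0:v1,u0:u1].astype(float)/255
            A=np.stack([b,l,1-b-l],-1).reshape(-1,3);J=I.reshape(-1,3)
            ok=np.array([valid(n,v) for v in range(v0,v1) for u in range(u0,u1)])
            c=np.linalg.lstsq(A[ok],J[ok],rcond=None)[0]
            e+=((A[ok]@c-J[ok])**2).sum()
        return e
    best=None
    for dy in(-.3,0,.3):
        q=np.array(p0)+[0,0,dy,0]
        s=np.vstack([q]+[q+np.eye(4)[i]*[.01,.01,.15,.08][i] for i in range(4)])
        r=minimize(cost,q,method="Nelder-Mead",options=dict(initial_simplex=s,maxiter=250,xatol=1e-4,fatol=1e-4))
        if best is None or r.fun<best.fun:best=r
    return best
E
python3 - <<'E'
from fit import *
im={n:np.load(n+"0.npy") for n in("scene","top")}
k=.64
for nm,uv,z in[("wax",(330,364),.013),("pad",(321,299),.1),("tin",(399,266),.07),("dauberL",(499,374),.01),("dauberR",(605,367),.01),("corner",(424,301),.15),("edge",(330,391),0),("edge2",(580,391),0),("L",(236,355),.036),("R",(397,376),.036),("spool",(247,262),.056)]:
    print(nm,ray("top",uv[0]*k-.2,uv[1]*k-.2,z).round(3))
for nm,uv,roiT,roiS,lim in[("L",(236,355),(138,208,170,246),(168,280,206,318),999),("R",(397,376),(242,224,272,250),(270,226,308,264),247)]:
    g=ray("top",uv[0]*k,uv[1]*k,.036)
    r=fit(im,[g[0],g[1],np.pi/2,0],{"top":roiT,"scene":roiS},lambda n,v:not(n=="top" and v>=lim))
    R,o=pose(r.x);print(nm,r.x.round(4),np.degrees(r.x[2:]).round(1),r.fun,o.round(4))
# pad via two views by colour
for n in im:
    h=cv2.cvtColor(im[n],cv2.COLOR_RGB2HSV);m=((h[...,0]<12)&(h[...,1]>190)&(h[...,2]>130)).astype(np.uint8)
    _,_,st,ce=cv2.connectedComponentsWithStats(m)
    print(n,[(st[i].tolist(),ce[i].round(1).tolist()) for i in range(1,len(st)) if st[i,4]>200])
E
```

```text
wax [0.446 0.067 0.013]
pad [0.565 0.079 0.1  ]
tin [ 0.639 -0.073  0.07 ]
dauberL [ 0.428 -0.279  0.01 ]
dauberR [ 0.443 -0.497  0.01 ]
corner [ 0.553 -0.121  0.15 ]
edge [0.392 0.067 0.   ]
edge2 [ 0.394 -0.446  0.   ]
L [0.461 0.255 0.036]
R [ 0.42  -0.07   0.036]
spool [0.649 0.237 0.056]
L [0.4639 0.2345 1.7274 0.1181] [99.   6.8] 17.816674998705167 [0.4633 0.2387 0.0376]
R [ 0.4176 -0.0876  1.6644  0.1344] [95.4  7.7] 87.38475405532398 [ 0.4172 -0.0828  0.0378]
scene []
top []
```

The left block's edge is at about (0.464, 0.235) with its leather heading at 99°. The right block is at about (0.418, -0.088), but its fit is polluted by the dark floor. I'll refine that one with the floor masked out and also triangulate the pad and box corner.

Run:
```python
from fit import *
im={n:np.load(n+"0.npy") for n in("scene","top")}
import fit as F
u0,v0,u1,v1=276,228,302,262
m=np.zeros((384,512),bool)
for v in range(384):
    for u in range(512): m[v,u]=ray("scene",u,v,0)[0]>.398
im["scene"]=im["scene"].copy();bg=np.median(im["scene"][226:236,270:280].reshape(-1,3),0)
ys=~m;im["scene"][ys]=bg
r=fit(im,[.42,-.085,1.65,.05],{"top":(244,224,268,246),"scene":(u0,v0,u1,v1)})
R,o=pose(r.x);print("R",r.x.round(4),np.degrees(r.x[2:]).round(1),r.fun,o.round(4))
def tri(a,b):
    f=lambda p:np.r_[proj("top",p[None,:])[0]-a,proj("scene",p[None,:])[0]-b]
    from scipy.optimize import least_squares
    s=least_squares(f,[.5,0,.1]);return s.x.round(3),s.fun.round(1)
k=.64
print("pad",tri(np.array([321,299])*k,np.array([343,306])*k))
print("corner",tri(np.array([424,301])*k,np.array([428,250])*k))
```

```text
R [ 0.4206 -0.0876  1.7297  0.062 ] [99.1  3.6] 11.666354885253797 [ 0.4203 -0.0853  0.0369]
pad (array([0.539, 0.063, 0.232]), array([ 0.4,  0.4, -0.5, -0.1]))
corner (array([ 0.531, -0.12 ,  0.255]), array([ 0.4,  0.5, -0.7, -0.1]))
```

Call:
arm_command --plan '[{"fingers":255,"az":-1,"z":-0.5},{"x":1,"y":-1,"az":-1},{"x":0.3,"y":-1,"az":-1},{"x":0.3,"y":-1,"az":-1},{"x":0.3,"y":-1,"az":-0.9},{"x":0.3,"y":-1},{"x":0.3,"y":-1},{"x":0.3,"y":-1},{"x":0.3,"y":-1},{"x":0.3,"y":-1}]' --squeeze 10

```text
invalid input at $.plan[0]: expected keys x, y, z, ax, ay, az, fingers
```

The pad triangulates to z≈0.23 with its front at x≈0.49, and the box corner to z≈0.255. Both are tall, so I'll tilt the tool about 20° to keep the gripper body and camera back toward the robot. Each row needs every key.

Call:
arm_command --plan '[{"x":0,"y":-1,"z":0,"ax":0,"ay":0,"az":-0.98,"fingers":255},{"x":0,"y":-1,"z":0,"ax":0,"ay":0,"az":-0.98,"fingers":255},{"x":0,"y":-1,"z":0,"ax":0,"ay":0,"az":-0.98,"fingers":255},{"x":0,"y":-1,"z":0,"ax":0,"ay":0,"az":-0.98,"fingers":255},{"x":0,"y":-1,"z":0,"ax":0,"ay":0,"az":-0.98,"fingers":255},{"x":0.4,"y":-1,"z":0,"ax":0,"ay":0.4,"az":0,"fingers":255},{"x":0.4,"y":-1,"z":0,"ax":0,"ay":0.4,"az":0,"fingers":255},{"x":0.4,"y":-1,"z":0,"ax":0,"ay":0.4,"az":0,"fingers":255},{"x":0.4,"y":-1,"z":0,"ax":0,"ay":0.4,"az":0,"fingers":255},{"x":0.4,"y":-1,"z":0,"ax":0,"ay":0.4,"az":0,"fingers":255},{"x":0.4,"y":-1,"z":0,"ax":0,"ay":0.4,"az":0,"fingers":255},{"x":0.4,"y":-1,"z":0,"ax":0,"ay":0.4,"az":0,"fingers":255},{"x":0.4,"y":-1,"z":0,"ax":0,"ay":0.4,"az":0,"fingers":255},{"x":0.4,"y":-1,"z":0,"ax":0,"ay":0.4,"az":0,"fingers":255},{"x":0.4,"y":-1,"z":0,"ax":0,"ay":0.4,"az":0,"fingers":255}]' --squeeze 10

```text
time: 1.6
tool_pos: [0.0647, -0.2268, 0.2382]
tool_rot: [-2.692, -1.227, -0.477]
force: [-1.0, -0.1, 0.1]
opening: 0.0006
finger_force: 0.0
```

I got the sign of the yaw wrong, so the tool turned the wrong way and drew in toward the base. I'll compute the exact correction.

```bash
cat > rel.py <<'E'
from workcell import observe
import numpy as np,sys
from scipy.spatial.transform import Rotation as Ro
def tgt(t,yaw=0):  # tool x fwd, y right, tilted t deg
    t=np.radians(t);c,s=np.cos(t),np.sin(t)
    return np.array([[c,0,s],[0,-1,0],[s,0,-c]])
def rel(p,t):
    s=observe();R=Ro.from_rotvec(s["tool_rot"]);G=Ro.from_matrix(tgt(t))
    d=np.array(p)-s["tool_pos"]
    print("pos",np.round(s["tool_pos"],3),"q",np.round(s["joints"],2),"F",np.round(s["force"],1))
    print("turn units",(np.degrees((R.inv()*G).as_rotvec())/5).round(2),"shift(now frame)",(R.inv().apply(d)/.025).round(2),"shift(goal frame)",(G.inv().apply(d)/.025).round(2))
    print("now axes\n",R.as_matrix().round(2))
if __name__=="__main__":
    a=list(map(float,sys.argv[1:]));rel(a[:3],a[3])
E
python3 rel.py .41 -.04 .2 20
```

```text
pos [ 0.065 -0.227  0.238] q [ 1.42 -0.13  0.05  2.25 -0.26  1.27  0.86] F [-1.  -0.1  0.1]
turn units [-3.36 -0.02  9.21] shift(now frame) [13.28  5.52  6.49] shift(goal frame) [12.46 -7.47  6.16]
now axes
 [[ 0.62  0.75  0.23]
 [ 0.71 -0.66  0.26]
 [ 0.34  0.   -0.94]]
```

Call:
arm_command --plan '[{"x":0.95,"y":0.39,"z":0.46,"ax":0,"ay":0,"az":0,"fingers":255},{"x":0.95,"y":0.39,"z":0.46,"ax":0,"ay":0,"az":0,"fingers":255},{"x":0.95,"y":0.39,"z":0.46,"ax":0,"ay":0,"az":0,"fingers":255},{"x":0.95,"y":0.39,"z":0.46,"ax":0,"ay":0,"az":0,"fingers":255},{"x":0.95,"y":0.39,"z":0.46,"ax":0,"ay":0,"az":0,"fingers":255},{"x":0.95,"y":0.39,"z":0.46,"ax":0,"ay":0,"az":0,"fingers":255},{"x":0.95,"y":0.39,"z":0.46,"ax":0,"ay":0,"az":0,"fingers":255},{"x":0.95,"y":0.39,"z":0.46,"ax":0,"ay":0,"az":0,"fingers":255},{"x":0.95,"y":0.39,"z":0.46,"ax":0,"ay":0,"az":0,"fingers":255},{"x":0.95,"y":0.39,"z":0.46,"ax":0,"ay":0,"az":0,"fingers":255},{"x":0,"y":0,"z":0,"ax":-0.336,"ay":0,"az":0.921,"fingers":255},{"x":0,"y":0,"z":0,"ax":-0.336,"ay":0,"az":0.921,"fingers":255},{"x":0,"y":0,"z":0,"ax":-0.336,"ay":0,"az":0.921,"fingers":255},{"x":0,"y":0,"z":0,"ax":-0.336,"ay":0,"az":0.921,"fingers":255},{"x":0,"y":0,"z":0,"ax":-0.336,"ay":0,"az":0.921,"fingers":255},{"x":0,"y":0,"z":0,"ax":-0.336,"ay":0,"az":0.921,"fingers":255},{"x":0,"y":0,"z":0,"ax":-0.336,"ay":0,"az":0.921,"fingers":255},{"x":0,"y":0,"z":0,"ax":-0.336,"ay":0,"az":0.921,"fingers":255},{"x":0,"y":0,"z":0,"ax":-0.336,"ay":0,"az":0.921,"fingers":255},{"x":0,"y":0,"z":0,"ax":-0.336,"ay":0,"az":0.921,"fingers":255}]'

```text
time: 3.6
tool_pos: [0.3146, -0.0976, 0.2071]
tool_rot: [-3.083, -0.095, -0.533]
force: [-0.2, 0.1, -0.4]
opening: 0.0002
finger_force: 0.0
```

```bash
python3 rel.py .422 -.03 .2 20
```

```text
pos [ 0.315 -0.098  0.207] q [ 0.68 -0.29 -0.3   2.44 -0.36  0.7  -0.89] F [-0.2  0.1 -0.4]
turn units [-0.25  0.08  0.66] shift(now frame) [ 4.1  -2.44  1.76] shift(goal frame) [ 3.94 -2.71  1.74]
now axes
 [[ 0.94  0.06  0.33]
 [ 0.06 -1.    0.02]
 [ 0.34 -0.   -0.94]]
```

Call:
arm_command --plan '[{"x":0,"y":0,"z":0,"ax":-0.25,"ay":0.08,"az":0.66,"fingers":255},{"x":0.81,"y":-0.58,"z":0.36,"ax":0,"ay":0,"az":0,"fingers":255},{"x":0.81,"y":-0.58,"z":0.36,"ax":0,"ay":0,"az":0,"fingers":255},{"x":0.81,"y":-0.58,"z":0.36,"ax":0,"ay":0,"az":0,"fingers":255},{"x":0.81,"y":-0.58,"z":0.36,"ax":0,"ay":0,"az":0,"fingers":255},{"x":0.81,"y":-0.58,"z":0.36,"ax":0,"ay":0,"az":0,"fingers":255},{"x":0,"y":0,"z":0,"ax":0,"ay":0,"az":0,"fingers":255}]'

```text
time: 4.3
tool_pos: [0.43, -0.0239, 0.1975]
tool_rot: [-3.091, -0.011, -0.544]
force: [0.4, 0.1, 0.0]
opening: 0.0006
finger_force: 0.0
```

```bash
python3 rel.py .425 -.025 .05 20
```

```text
pos [ 0.43  -0.024  0.198] q [ 0.67 -0.07 -0.69  2.3  -0.08  0.55 -1.53] F [0.4 0.1 0. ]
turn units [-0.05  0.01  0.07] shift(now frame) [-2.2   0.06  5.48] shift(goal frame) [-2.21  0.04  5.48]
now axes
 [[ 0.94  0.01  0.34]
 [ 0.01 -1.    0.  ]
 [ 0.34 -0.   -0.94]]
```

Call:
arm_command --plan '[{"x":-0.31,"y":0,"z":0.78,"ax":0,"ay":0,"az":0,"fingers":255},{"x":-0.31,"y":0,"z":0.78,"ax":0,"ay":0,"az":0,"fingers":255},{"x":-0.31,"y":0,"z":0.78,"ax":0,"ay":0,"az":0,"fingers":255},{"x":-0.31,"y":0,"z":0.78,"ax":0,"ay":0,"az":0,"fingers":255},{"x":-0.31,"y":0,"z":0.78,"ax":0,"ay":0,"az":0,"fingers":255},{"x":-0.31,"y":0,"z":0.78,"ax":0,"ay":0,"az":0,"fingers":255},{"x":-0.31,"y":0,"z":0.78,"ax":0,"ay":0,"az":0,"fingers":255},{"x":0,"y":0,"z":0,"ax":0,"ay":0,"az":0,"fingers":255}]'

```text
time: 5.1
tool_pos: [0.4226, -0.027, 0.0551]
tool_rot: [3.093, 0.008, 0.54]
force: [0.9, 0.4, 0.5]
opening: 0.0007
finger_force: 0.0
```

Run:
```python
from workcell import *
import cv2,numpy as np
import rel; rel.rel([.425,-.1,.05],20)
a=read_camera("wrist");b=read_camera("scene")
cv2.imwrite("pics/down.png",np.hstack([cv2.resize(a,(400,300)),cv2.resize(b[180:320,140:327],(400,300),interpolation=cv2.INTER_CUBIC)])[:,:,::-1])
```

```text
pos [ 0.423 -0.027  0.055] q [ 0.26  0.23 -0.37  2.49  0.9   0.14 -2.52] F [0.9 0.4 0.5]
turn units [0.01 0.04 0.06] shift(now frame) [0.01 2.92 0.23] shift(goal frame) [0.02 2.92 0.22]
now axes
 [[ 0.94  0.    0.34]
 [ 0.01 -1.   -0.  ]
 [ 0.34  0.   -0.94]]
```

View pics/down.png

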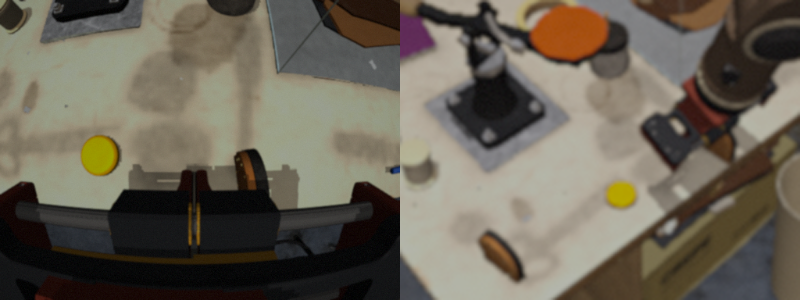

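The wrist view shows the right heel's round end at (245,170), just to the -y side of the fingers and clear of them. Nothing is touching. Joint 6 is near its limit, so I'll ease the tilt before pushing.

Call:
arm_command --plan '[{"x":0,"y":0,"z":0,"ax":0,"ay":-0.5,"az":0,"fingers":255},{"x":0,"y":0,"z":0,"ax":0,"ay":-0.5,"az":0,"fingers":255},{"x":0,"y":0,"z":0,"ax":0,"ay":-0.5,"az":0,"fingers":255},{"x":0,"y":0,"z":0,"ax":0,"ay":-0.5,"az":0,"fingers":255},{"x":0,"y":0,"z":0,"ax":0,"ay":0,"az":0,"fingers":255}]'

```text
time: 5.7
tool_pos: [0.4259, -0.0268, 0.0582]
tool_rot: [-3.128, -0.002, -0.276]
force: [0.0, 0.1, 0.3]
opening: 0.0006
finger_force: 0.0
```

```bash
python3 rel.py .425 -.1 .055 10
```

```text
pos [ 0.426 -0.027  0.058] q [ 0.54  0.32 -0.68  2.33  0.53  0.44 -2.14] F [0.  0.1 0.3]
turn units [-0.01 -0.02  0.01] shift(now frame) [-0.06  2.93  0.12] shift(goal frame) [-0.06  2.93  0.12]
now axes
 [[ 0.98  0.    0.18]
 [ 0.   -1.    0.  ]
 [ 0.18 -0.   -0.98]]
```

Call:
arm_command --plan '[{"x":0,"y":0.3,"z":0.02,"ax":0,"ay":0,"az":0,"fingers":255},{"x":0,"y":0.3,"z":0.02,"ax":0,"ay":0,"az":0,"fingers":255},{"x":0,"y":0.2,"z":0.02,"ax":0,"ay":0,"az":0,"fingers":255},{"x":0,"y":0.15,"z":0,"ax":0,"ay":0,"az":0,"fingers":255},{"x":0,"y":0.15,"z":0,"ax":0,"ay":0,"az":0,"fingers":255},{"x":0,"y":0.15,"z":0,"ax":0,"ay":0,"az":0,"fingers":255},{"x":0,"y":0.15,"z":0,"ax":0,"ay":0,"az":0,"fingers":255},{"x":0,"y":0.15,"z":0,"ax":0,"ay":0,"az":0,"fingers":255}]'

```text
time: 6.5
tool_pos: [0.4248, -0.0658, 0.0553]
tool_rot: [3.128, 0.005, 0.274]
force: [-0.5, 0.5, 1.2]
opening: 0.0003
finger_force: 0.0
```

Run:
```python
from workcell import *
import cv2,numpy as np
import rel; rel.rel([.425,-.1,.05],10)
a=read_camera("wrist");b=read_camera("top")
cv2.imwrite("pics/push1.png",np.hstack([cv2.resize(a,(400,300)),cv2.resize(b[190:265,206:306],(400,300),interpolation=cv2.INTER_CUBIC)])[:,:,::-1])
```

```text
pos [ 0.425 -0.066  0.055] q [ 0.65  0.34 -0.69  2.32  0.52  0.43 -2.02] F [-0.5  0.5  1.2]
turn units [ 0.01 -0.    0.04] shift(now frame) [-0.03  1.37  0.21] shift(goal frame) [-0.03  1.37  0.21]
now axes
 [[ 0.98  0.    0.17]
 [ 0.   -1.   -0.  ]
 [ 0.17  0.   -0.98]]
```

View pics/push1.png

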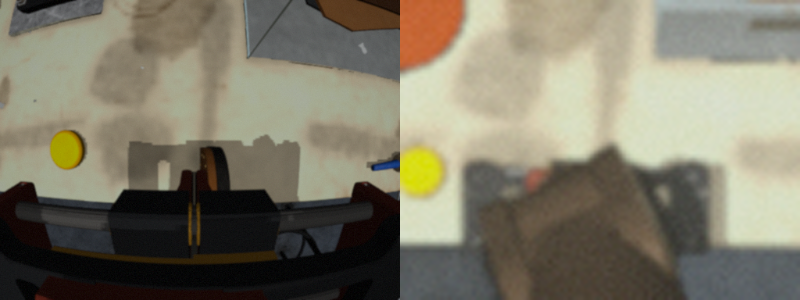

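The fingers are now against the right block (wrist view, around (212,170)) and the block still stands. I'll keep pushing slowly.

Call:
arm_command --plan '[{"x":0,"y":0.15,"z":0,"ax":0,"ay":0,"az":0,"fingers":255},{"x":0,"y":0.15,"z":0,"ax":0,"ay":0,"az":0,"fingers":255},{"x":0,"y":0.15,"z":0,"ax":0,"ay":0,"az":0,"fingers":255},{"x":0,"y":0.15,"z":0,"ax":0,"ay":0,"az":0,"fingers":255},{"x":0,"y":0.15,"z":0,"ax":0,"ay":0,"az":0,"fingers":255},{"x":0,"y":0.15,"z":0,"ax":0,"ay":0,"az":0,"fingers":255},{"x":0,"y":0.15,"z":0,"ax":0,"ay":0,"az":0,"fingers":255}]'

```text
time: 7.3
tool_pos: [0.4248, -0.0922, 0.0553]
tool_rot: [3.128, 0.004, 0.274]
force: [-0.5, 0.4, 0.1]
opening: 0.0007
finger_force: 0.0
```

Run:
```python
from workcell import *
import cv2,numpy as np
import rel; rel.rel([.425,-.1,.05],10)
a=read_camera("wrist");b=read_camera("scene")
cv2.imwrite("pics/push2.png",np.hstack([cv2.resize(a,(400,300)),cv2.resize(b[210:285,250:350],(400,300),interpolation=cv2.INTER_CUBIC)])[:,:,::-1])
```

```text
pos [ 0.425 -0.092  0.055] q [ 0.72  0.35 -0.69  2.31  0.51  0.44 -1.94] F [-0.5  0.4  0.1]
turn units [ 0.01 -0.    0.03] shift(now frame) [-0.03  0.31  0.21] shift(goal frame) [-0.03  0.31  0.21]
now axes
 [[ 0.98  0.    0.17]
 [ 0.   -1.   -0.  ]
 [ 0.17  0.   -0.98]]
```

View pics/push2.png

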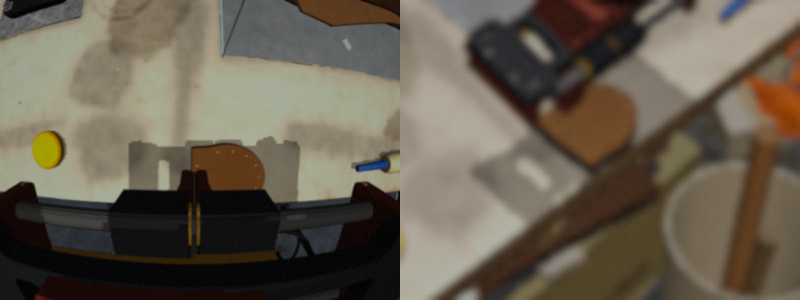

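The right heel now lies flat with its nailed leather up (wrist view, around (228,168)), where it stood. Next I'll rise, pull back and pass in front of the pad to the left block.

Call:
arm_command --plan '[{"x":-0.115,"y":0,"z":-0.78,"ax":0,"ay":0,"az":0,"fingers":255},{"x":-0.115,"y":0,"z":-0.78,"ax":0,"ay":0,"az":0,"fingers":255},{"x":-0.115,"y":0,"z":-0.78,"ax":0,"ay":0,"az":0,"fingers":255},{"x":-0.115,"y":0,"z":-0.78,"ax":0,"ay":0,"az":0,"fingers":255},{"x":0,"y":-0.8,"z":0,"ax":0,"ay":0,"az":0,"fingers":255},{"x":0,"y":-0.8,"z":0,"ax":0,"ay":0,"az":0,"fingers":255},{"x":0,"y":-0.8,"z":0,"ax":0,"ay":0,"az":0,"fingers":255},{"x":0,"y":-0.8,"z":0,"ax":0,"ay":0,"az":0,"fingers":255}]'

```text
time: 8.2
tool_pos: [0.3997, -0.0112, 0.1302]
tool_rot: [3.128, 0.004, 0.275]
force: [0.8, 0.2, -1.1]
opening: 0.0007
finger_force: 0.0
```

```bash
python3 rel.py .4 .3 .13 10
```

```text
pos [ 0.4   -0.011  0.13 ] q [ 0.8   0.14 -0.95  2.3   0.25  0.6  -1.9 ] F [ 0.8  0.2 -1.1]
turn units [ 0.02 -0.01  0.03] shift(now frame) [ 4.000e-02 -1.245e+01 -1.000e-02] shift(goal frame) [ 1.000e-02 -1.245e+01  1.000e-02]
now axes
 [[ 0.98  0.    0.17]
 [ 0.   -1.   -0.  ]
 [ 0.17  0.   -0.98]]
```

Call:
arm_command --plan '[{"x":0,"y":-0.9,"z":0,"ax":0,"ay":0,"az":0,"fingers":255},{"x":0,"y":-0.9,"z":0,"ax":0,"ay":0,"az":0,"fingers":255},{"x":0,"y":-0.9,"z":0,"ax":0,"ay":0,"az":0,"fingers":255},{"x":0,"y":-0.9,"z":0,"ax":0,"ay":0,"az":0,"fingers":255},{"x":0,"y":-0.9,"z":0,"ax":0,"ay":0,"az":0,"fingers":255},{"x":0,"y":-0.9,"z":0,"ax":0,"ay":0,"az":0,"fingers":255},{"x":0,"y":-0.9,"z":0,"ax":0,"ay":0,"az":0,"fingers":255},{"x":0,"y":-0.9,"z":0,"ax":0,"ay":0,"az":0,"fingers":255},{"x":0,"y":-0.9,"z":0,"ax":0,"ay":0,"az":0,"fingers":255},{"x":0,"y":-0.9,"z":0,"ax":0,"ay":0,"az":0,"fingers":255},{"x":0,"y":-0.9,"z":0,"ax":0,"ay":0,"az":0,"fingers":255},{"x":0,"y":-0.9,"z":0,"ax":0,"ay":0,"az":0,"fingers":255},{"x":0,"y":-0.9,"z":0,"ax":0,"ay":0,"az":0,"fingers":255},{"x":0,"y":-0.9,"z":0,"ax":0,"ay":0,"az":0,"fingers":255}]'

```text
time: 9.6
tool_pos: [0.3987, 0.3039, 0.1292]
tool_rot: [3.128, 0.004, 0.273]
force: [0.4, -0.1, 0.2]
opening: 0.0003
finger_force: 0.0
```

```bash
python3 rel.py .465 .303 .055 10
```

```text
pos [0.399 0.304 0.129] q [-0.23  0.33 -0.72  2.07  0.52  0.78 -2.85] F [ 0.4 -0.1  0.2]
turn units [0.01 0.01 0.03] shift(now frame) [2.1  0.04 3.38] shift(goal frame) [2.1  0.04 3.38]
now axes
 [[ 0.98  0.    0.17]
 [ 0.   -1.   -0.  ]
 [ 0.17  0.   -0.98]]
```

Joint 7 is near its limit. Turning the tool 9–10° relieves it and also squares the fingers to the left block's face, so I'll turn before descending.

Call:
arm_command --plan '[{"x":0,"y":0,"z":0,"ax":0,"ay":0,"az":-0.7,"fingers":255},{"x":0,"y":0,"z":0,"ax":0,"ay":0,"az":-0.7,"fingers":255},{"x":0,"y":0,"z":0,"ax":0,"ay":0,"az":-0.7,"fingers":255},{"x":0,"y":0,"z":0,"ax":0,"ay":0,"az":0,"fingers":255}]'

```text
time: 10.0
tool_pos: [0.3986, 0.3034, 0.1295]
tool_rot: [3.099, 0.292, 0.271]
force: [-0.5, 0.7, 0.1]
opening: 0.0007
finger_force: 0.0
```

```bash
python3 rel.py .463 .303 .055 10
```

```text
pos [0.399 0.303 0.129] q [-0.2   0.34 -0.76  2.07  0.54  0.79 -2.68] F [-0.5  0.7  0.1]
turn units [0.01 0.   2.15] shift(now frame) [1.98 0.39 3.38] shift(goal frame) [2.02 0.02 3.38]
now axes
 [[ 0.97  0.18  0.17]
 [ 0.19 -0.98 -0.  ]
 [ 0.17  0.03 -0.98]]
```

Call:
arm_command --plan '[{"x":0.83,"y":0.15,"z":0.15,"ax":0,"ay":0,"az":0,"fingers":255},{"x":0.83,"y":0.15,"z":0.15,"ax":0,"ay":0,"az":0,"fingers":255},{"x":0.83,"y":0.15,"z":0.15,"ax":0,"ay":0,"az":0,"fingers":255},{"x":-0.13,"y":-0.02,"z":0.73,"ax":0,"ay":0,"az":0,"fingers":255},{"x":-0.13,"y":-0.02,"z":0.73,"ax":0,"ay":0,"az":0,"fingers":255},{"x":-0.13,"y":-0.02,"z":0.73,"ax":0,"ay":0,"az":0,"fingers":255},{"x":-0.13,"y":-0.02,"z":0.73,"ax":0,"ay":0,"az":0,"fingers":255},{"x":0,"y":0,"z":0,"ax":0,"ay":0,"az":0,"fingers":255}]'

```text
time: 10.8
tool_pos: [0.4617, 0.3019, 0.0532]
tool_rot: [3.098, 0.287, 0.266]
force: [0.6, -0.2, -0.5]
opening: 0.0004
finger_force: 0.0
```

Run:
```python
from workcell import *
import cv2,numpy as np
import rel; rel.rel([.465,.235,.055],10)
a=read_camera("wrist");b=read_camera("scene")
cv2.imwrite("pics/left1.png",np.hstack([cv2.resize(a,(400,300)),cv2.resize(b[250:340,130:250],(400,300),interpolation=cv2.INTER_CUBIC)])[:,:,::-1])
```

```text
pos [0.462 0.302 0.053] q [-0.24  0.52 -0.64  2.02  0.71  0.69 -2.74] F [ 0.6 -0.2 -0.5]
turn units [0.03 0.04 2.12] shift(now frame) [-0.35  2.66 -0.04] shift(goal frame) [ 0.14  2.68 -0.05]
now axes
 [[ 0.97  0.18  0.17]
 [ 0.18 -0.98 -0.  ]
 [ 0.17  0.03 -0.99]]
```

View pics/left1.png

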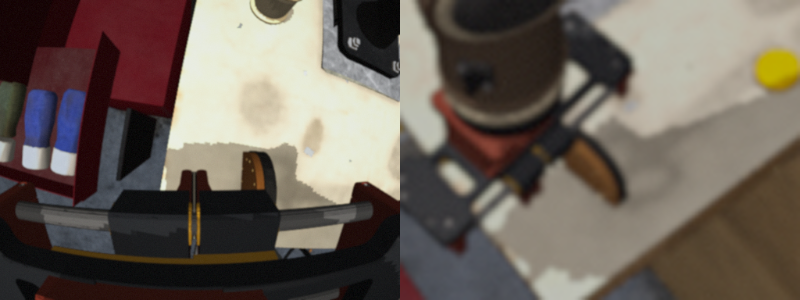

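The wrist view shows the left block at (257,170), clear of the fingers and parallel to them. Pushing slowly.

Call:
arm_command --plan '[{"x":0,"y":0.3,"z":0,"ax":0,"ay":0,"az":0,"fingers":255},{"x":0,"y":0.3,"z":0,"ax":0,"ay":0,"az":0,"fingers":255},{"x":0,"y":0.25,"z":0,"ax":0,"ay":0,"az":0,"fingers":255},{"x":0,"y":0.15,"z":0,"ax":0,"ay":0,"az":0,"fingers":255},{"x":0,"y":0.15,"z":0,"ax":0,"ay":0,"az":0,"fingers":255},{"x":0,"y":0.15,"z":0,"ax":0,"ay":0,"az":0,"fingers":255},{"x":0,"y":0.15,"z":0,"ax":0,"ay":0,"az":0,"fingers":255},{"x":0,"y":0.15,"z":0,"ax":0,"ay":0,"az":0,"fingers":255},{"x":0,"y":0.15,"z":0,"ax":0,"ay":0,"az":0,"fingers":255},{"x":0,"y":0.15,"z":0,"ax":0,"ay":0,"az":0,"fingers":255},{"x":0,"y":0.15,"z":0,"ax":0,"ay":0,"az":0,"fingers":255},{"x":0,"y":0.15,"z":0,"ax":0,"ay":0,"az":0,"fingers":255},{"x":0,"y":0.15,"z":0,"ax":0,"ay":0,"az":0,"fingers":255},{"x":0,"y":0.15,"z":0,"ax":0,"ay":0,"az":0,"fingers":255},{"x":0,"y":0.15,"z":0,"ax":0,"ay":0,"az":0,"fingers":255},{"x":0,"y":0.15,"z":0,"ax":0,"ay":0,"az":0,"fingers":255}]'

```text
time: 12.5
tool_pos: [0.4757, 0.2341, 0.0577]
tool_rot: [3.099, 0.289, 0.272]
force: [-0.0, -0.1, 0.3]
opening: 0.0006
finger_force: 0.0
```

Run:
```python
from workcell import *
import cv2,numpy as np
import rel; rel.rel([.42,.3,.15],10)
a=read_camera("wrist");b=read_camera("scene")
cv2.imwrite("pics/left2.png",np.hstack([cv2.resize(a,(400,300)),cv2.resize(b[220:340,140:300],(400,300),interpolation=cv2.INTER_CUBIC)])[:,:,::-1])
```

```text
pos [0.476 0.234 0.058] q [-0.1   0.48 -0.65  2.08  0.69  0.64 -2.61] F [-0.  -0.1  0.3]
turn units [ 0.01 -0.    2.13] shift(now frame) [-1.04 -2.88 -4.03] shift(goal frame) [-1.55 -2.64 -4.02]
now axes
 [[ 0.97  0.18  0.17]
 [ 0.19 -0.98 -0.  ]
 [ 0.17  0.03 -0.98]]
```

View pics/left2.png

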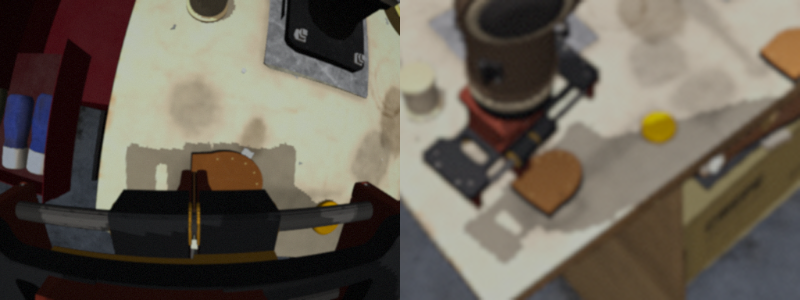

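The left heel now lies flat with its nailed leather up, at about (225,170) in the wrist view, and the wax cake is untouched. I'll lift clear and do a final check.

Call:
arm_command --plan '[{"x":-0.17,"y":-0.48,"z":-0.67,"ax":0,"ay":0,"az":0,"fingers":255},{"x":-0.17,"y":-0.48,"z":-0.67,"ax":0,"ay":0,"az":0,"fingers":255},{"x":-0.17,"y":-0.48,"z":-0.67,"ax":0,"ay":0,"az":0,"fingers":255},{"x":-0.17,"y":-0.48,"z":-0.67,"ax":0,"ay":0,"az":0,"fingers":255},{"x":-0.17,"y":-0.48,"z":-0.67,"ax":0,"ay":0,"az":0,"fingers":255},{"x":-0.17,"y":-0.48,"z":-0.67,"ax":0,"ay":0,"az":0,"fingers":255},{"x":0,"y":0,"z":0,"ax":0,"ay":0,"az":0,"fingers":255},{"x":0,"y":0,"z":0,"ax":0,"ay":0,"az":0,"fingers":255}]'

```text
time: 13.4
tool_pos: [0.4206, 0.3002, 0.1497]
tool_rot: [3.099, 0.29, 0.272]
force: [-0.5, -0.1, 0.1]
opening: 0.0008
finger_force: 0.0
```

Run:
```python
from workcell import *
import cv2,numpy as np
b=read_camera("scene");a=read_camera("top")
cv2.imwrite("pics/end.png",np.hstack([cv2.resize(a[150:270,130:290],(400,300),interpolation=cv2.INTER_CUBIC),cv2.resize(b[190:340,140:340],(400,300),interpolation=cv2.INTER_CUBIC)])[:,:,::-1])
```

```text
(no output)
```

View pics/end.png

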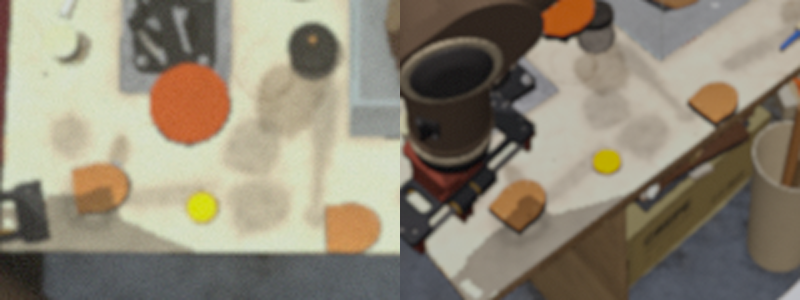

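Both heels lie flat with leather up, at (100,187) and (352,229) in the top crop. The wax, tin, spool and pad are where they were, and the arm is clear.

```bash
python3 -c "
from workcell import *
print(finish_job())"
```

```text
the job is handed in; nothing more can be done
None
```

Both heel blocks lie flat where they stood, rubber face down and nailed leather up; in the last pictures nothing else had moved and the arm was clear, and the job was handed in at about 13.5 s.

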